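Seat the flat die in the press shoe and lock it with its key

ROBOT

A 6-joint arm with a two-finger parallel gripper is mounted at the origin on the work surface. World frame = base frame: x ahead of the robot, y to its left, z up, the work surface at z = 0. Lengths are in m, angles in rad, forces in N, time in s.
With the tool pointing down it reaches from about 0.375 to 0.9 m from the base axis. Payload 3.1 kg.
Tool frame: the origin (TCP) lies at the very end of the fingers, on their centre line; the grasp point (between the pads) lies 19 mm behind it; z points along the fingers, y is the direction in which the jaws open and shut (so a half turn about z gives the same grasp; the last joint's range is limited). The gripper opens to 87 mm and grips with 3 to 60 N. Pads are 19 mm wide; open, the fingers measure 117 mm over their backs; the gripper's body (75 mm by 190 mm) begins 51 mm behind the grasp point.
Start: joints at [1.03, 0.527, 1.433, -0, 1.181, -0.178], TCP at [0.222, 0.584, 0.223] pointing down, gripper open.
Joint ranges: [-3.08, 3.08], [-0.75, 2.2], [0.22, 2.44], [-1.43, 4.57], [0, 2.65], [-2.85, 2.85]. Speed limits (rad/s): [2.79, 2.79, 3.14, 3.14, 3.14, 3.14].

INTERFACE

Orientations are given as a unit quaternion [x, y, z, w].
In Python, from rig import robot gives the robot as it stands. The module is installed in compiled form; this text tells all that it offers.
- The arm moves only by the tool carry_out, never from a script. Its argument "series" is a list of rows, each a list of 7 numbers: the shift along the tool's x, y, z in mm, then the turn, a rotation vector about the tool's x, y, z in degrees, then the gripper command: -1 is shut, 1 is fully open, values between are in proportion. In form: [[tx, ty, tz, rx, ry, rz, claw], ...]. A call has 1 to 8 rows; each row is the pose to reach, as a shift and turn from the pose measured when the call began, along the tool's axes at that moment; what a row does not reach only later rows make up. A row lasts 1/8 s, in which the tool goes at most 62.5 mm and 10.7 degrees, less where a joint would pass 70% of its speed; a pose out of reach is approached as far as the arm can. A call with a gripper value outside its range is refused whole. The fingers move at their own pace and stop on an object; "force" is the grip in N (left out, the last holds). Time passes only in rows, so rows that repeat a pose let the fingers close. It gives the time, the measured TCP pose, the force and the opening at its end, in the units of the state.
- robot.get_obs(): the state, without advancing time (a new reading comes with each control period).
- robot.camera(name): name is "scene" or "top"; returns a dict with "pixels" (480x640x3 uint8, red, green, blue), "fx", "fy", "cx", "cy" (pixels), "k1" (the pictures are not rectified: a ray, as slopes to the right and down, at radius r is drawn at 1 + k1 r^2 times it, then the intrinsics apply), "position" and "attitude" of the camera in the world. Camera axes: x right, y down, z forward; pixel columns grow to the right and rows downward; lengths in m; the calibration is good to about 2 mm. A picture is of the moment at which its call begins. There is no depth.
- robot.hand_in(): hands the job in, once; it reports no verdict.
The state is a dict: "time": time; "q": joint angles; "joint_velocities": joint speeds; "joint_torque": joint torques, N m; "position": TCP position; "tool_rot": TCP orientation; "ft_force": force on the tool from outside, world axes, zero at the start; "moment": the same for the moment, N m; "grip_width": finger opening in m.
Only numpy, scipy, OpenCV 4.12 (cv2) and the standard library are available. Lean on these libraries where they do the work, as an engineer would, in place of code of your own. Each camera call takes 0.05 s, during which the arm holds its last target.

TASK

Set up the forging press's lower die: put the bright flat-topped die on the apron of the bolted-down die shoe, slide its foot under the two yellow keepers until it is fully home against the back stop, and then slide the red-headed taper key, nose first, under the wide keeper into the gap beside the foot until its head meets the keeper, so that the die is held against the fixed rail and cannot shift. Leave the die and key lying flat and let go, without disturbing the dark round-topped die, the tin of punches, the grease pot or the hammer.

Things in the scene. Friction and masses are not known exactly. Their poses are not given: they have to be found in the camera images.
- shoe: Lower die shoe, bolted to the bench, placed anew each time. Base plate 166 (x) x 124 (y) x 12 mm; origin = centre of its underside. Parts slide in along its +x. From x = -83 to -3 mm the plate is a bare flat apron, open above, in front and at the sides, its top 12 mm over the bench. Behind it, level with it, is the seat, between two rails, under two yellow keepers.
- mouth (a point): Point on the seat floor at the mouth of the seat, where rails and keepers begin: shoe x = -3, y = 0, z = +12 mm. Axes as the shoe's. The fixed rail's inner face is at y = +40, parallel to x. The other rail's inner face tapers, from y = -42 at the mouth to y = -36.5 at shoe x = +63. The back stop's face is at shoe x = +65; it is 18 mm thick and as high as the keeper tops.
- wide_keeper (a point): Middle of the front edge (shoe x = -3) of the wide yellow keeper, on its top. The keepers are 10 mm thick, lie on the rails from shoe x = -3 to +83 and overhang the seat: undersides 12.5 mm over the seat floor (24.5 over the bench), tops 34.5 over the bench. Wide keeper: shoe y = -62 to -16. Narrow keeper: y = +31 to +62. Between them is an open lane 47 mm wide.
- die_home (a point): Point on the seat floor where the flat die's origin lies when the die is fully home against back stop and fixed rail: shoe x = +33, y = +8, z = +12 mm. Axes as the shoe's. On the way in the die can sit up to about 10 mm towards -y of this.
- key_home (a point): Point on the seat floor where the key's origin lies when the key is fully home beside the seated die: shoe x = +14, y = -33, z = +12 mm; the key's +x then points along the shoe's +x. With the die against the fixed rail the key has about 1.5 mm of side play when home, and more the farther out it is.
- flat_die: The die to fit: bright steel, 0.7 to 0.95 kg, standing on the bench. Square foot 64 x 64 x 10 mm thick; on its middle a flat-topped block 48 (x) x 28 (y) mm, top 62 mm over the underside. Origin = centre of the underside. Its x goes along the shoe's x, either end first; the block then stands in the lane between the keepers, 9 to 10 mm clear of each when home.
- key: Gib-head taper key, steel, 0.2 to 0.3 kg, lying flat, 98 mm long along x; origin at mid-length on the underside. Red head from x = -49 to -17, 16.5 mm wide, 36 mm high. Bar from x = -17 to the nose at +49, 10 mm high: +y face straight at y = +8.25 (goes against the die's foot), -y face tapers from y = -8.25 at the head to -2.75 at the nose.
- key_head (a point): Middle of the key's red head, 27 mm above the underside, 33 mm behind the key's origin (key x = -33, y = 0). When the key is home the head stands on the apron, its front face against the front edge of the wide keeper.
- fuller_die: Bystander: dark steel die like the flat one (foot 64 x 64 x 10 mm, block 48 x 28 mm, 62 mm high) but with a half-round top. Loose. Origin = centre of its underside.
- punch_tin: Bystander: green tin 64 mm across and 70 mm high with punches standing out of it up to 113 mm over the bench. Loose. Origin = centre of its underside. It stands beside the shoe, on either side.
- hammer: Bystander: ball-peen hammer lying on its side, loose; wooden handle 19 mm thick from x = -170 to +135 mm, steel head 100 mm long across y at x = +125 mm, 30 mm high. Origin on the bench under the handle.
- grease_pot: Bystander: low blue pot with a steel lid, 76 mm across, 51 mm high. Loose. Origin = centre of its underside. It stands on the other side of the shoe from the tin.
Things that resemble listed ones, but are neither listed nor needed, are in the scene too. What is shaped like the flat_die but brown or green is not meant.

How it is judged:
By the outcome, as a careful person would: the job done as asked, in the order asked, and still so for the second after the job is handed in, with the robot touching nothing.
It also fails if it takes over 67 s, if anything falls off the work surface, if the arm or the gripper's body presses on something with over 40 N, if the wrist force passes 120 N, or if a joint passes its speed limit or range.

## Working session

There is one attempt and no reset: what is moved stays moved. The work goes in short steps, Python scripts to look and compute and a tool call to move; the robot and the scene stay as the last step left them, time stands still between calls to the robot, and variables do not carry over. Pictures are saved under pics/ and viewed, and the job is handed in when it is done.

Besides the shell and the picture viewer there is one more tool, called after ">>>" as a command line: name --pt "numbers of a row" for each row, then --argument value for the rest. carry_out: Moves the arm, as the interface text tells. Its arguments: {"type":"object","properties":{"series":{"type":"array"},"force":{"type":"number"}},"required":["series"]}

```bash
mkdir -p pics; ls
python3 - <<'E'
from rig import robot
import cv2, numpy as np
o=robot.get_obs()
for k,v in o.items(): print(k,np.round(v,4))
for n in("scene","top"):
    c=robot.camera(n); print(n,{k:np.round(v,4).tolist() for k,v in c.items() if k!="pixels"})
    cv2.imwrite(f"pics/{n}0.png",c["pixels"][:,:,::-1])
E
```

```text
pics
time 0.0
q [ 1.0295  0.5285  1.4339 -0.      1.1814 -0.1785]
joint_velocities [-0.0017  0.0017 -0.0012 -0.0009  0.0014 -0.0009]
joint_torque [-1.00000e-04 -4.40039e+01 -1.76593e+01  6.32000e-02  5.81000e-02
 -2.00000e-04]
position [0.2214 0.5837 0.2216]
tool_rot [ 1.804e-01  9.836e-01 -1.000e-03 -4.000e-04]
ft_force [ 0.2008 -1.7092 -0.167 ]
moment [-0.0268  0.0689 -0.051 ]
grip_width 0.0867
scene {'fx': 469.5029, 'fy': 469.5029, 'cx': 321.7846, 'cy': 247.0423, 'k1': -0.1021, 'position': [1.2276, -0.472, 0.6608], 'attitude': [0.7949, 0.4081, -0.2136, -0.3951]}
top {'fx': 595.5461, 'fy': 595.5461, 'cx': 318.3202, 'cy': 240.6781, 'k1': -0.0362, 'position': [0.274, 0.0211, 1.3888], 'attitude': [0.7113, -0.6953, 0.0719, -0.0731]}
```

View pics/scene0.png

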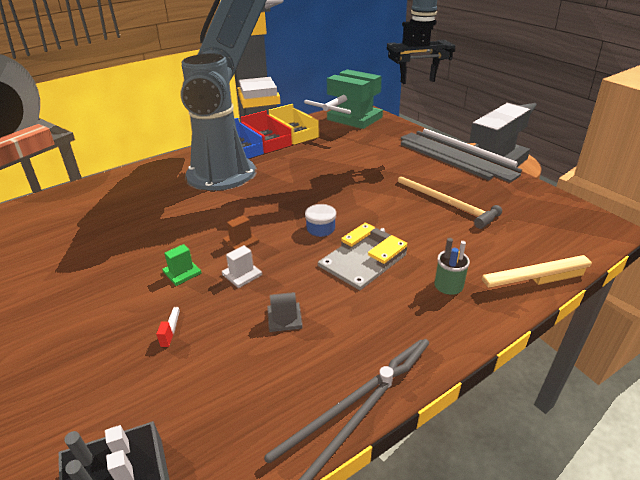

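View pics/top0.png

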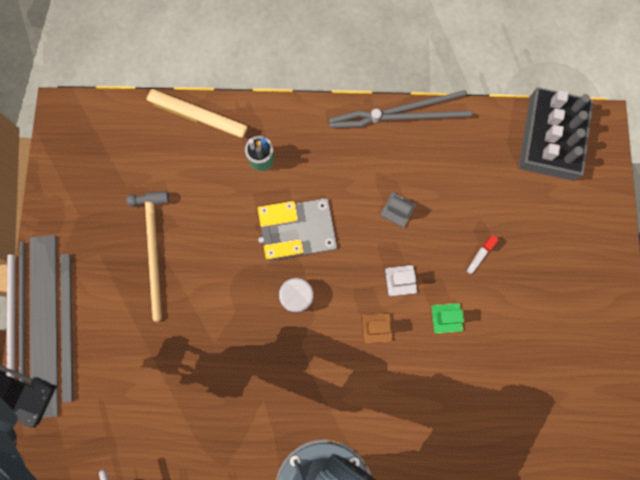

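The top view shows five possible matches. The bright steel die is at (401,280). The brown lookalike is at (377,327), the green one at (447,318) and the dark fuller at (398,209). The red-headed key is at about (483,255). The bright die fits the description by colour, so I'll enlarge it to confirm. The shoe at (298,229) has its mouth facing right, so shoe +x is roughly image left.

```bash
cat > h.py <<'E'
import cv2, numpy as np
from rig import robot
from scipy.spatial.transform import Rotation as R
def shot(n):
    c=robot.camera(n); c["bgr"]=np.ascontiguousarray(c["pixels"][:,:,::-1]); return c
def KD(c):
    return np.array([[c["fx"],0,c["cx"]],[0,c["fy"],c["cy"]],[0,0,1.]]),np.array([c["k1"],0,0,0.])
def rays(c,uv):
    K,D=KD(c); p=cv2.undistortPoints(np.array(uv,float).reshape(-1,1,2),K,D)[:,0]
    d=np.c_[p,np.ones(len(p))]; return R.from_quat(c["attitude"]).apply(d)
def onplane(c,uv,z):
    d=rays(c,uv); o=np.array(c["position"]); return o+d*((z-o[2])/d[:,2])[:,None]
def tri(c1,uv1,c2,uv2):
    o1,o2=np.array(c1["position"]),np.array(c2["position"]); a=rays(c1,[uv1])[0]; b=rays(c2,[uv2])[0]
    s=np.linalg.lstsq(np.c_[a,-b],o2-o1,rcond=None)[0]
    p,q=o1+a*s[0],o2+b*s[1]; return (p+q)/2,np.linalg.norm(p-q)
def proj(c,P):
    K,D=KD(c); Rm=R.from_quat(c["attitude"]).inv(); rv=Rm.as_rotvec(); t=-Rm.apply(np.array(c["position"]))
    return cv2.projectPoints(np.array(P,float).reshape(-1,1,3),rv,t,K,D)[0][:,0]
def crop(c,x,y,w,h,s,f):
    cv2.imwrite(f,cv2.resize(c["bgr"][y:y+h,x:x+w],None,fx=s,fy=s,interpolation=cv2.INTER_CUBIC))
E
python3 - <<'E'
from h import *
a=shot("top"); b=shot("scene")
crop(a,240,185,110,90,7,"pics/t_shoe.png"); crop(a,360,185,150,110,5,"pics/t_die.png")
crop(b,305,205,115,90,6.9,"pics/s_shoe.png"); crop(b,140,235,170,120,4.7,"pics/s_die.png")
E
```

```text
(no output)
```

View pics/t_shoe.png

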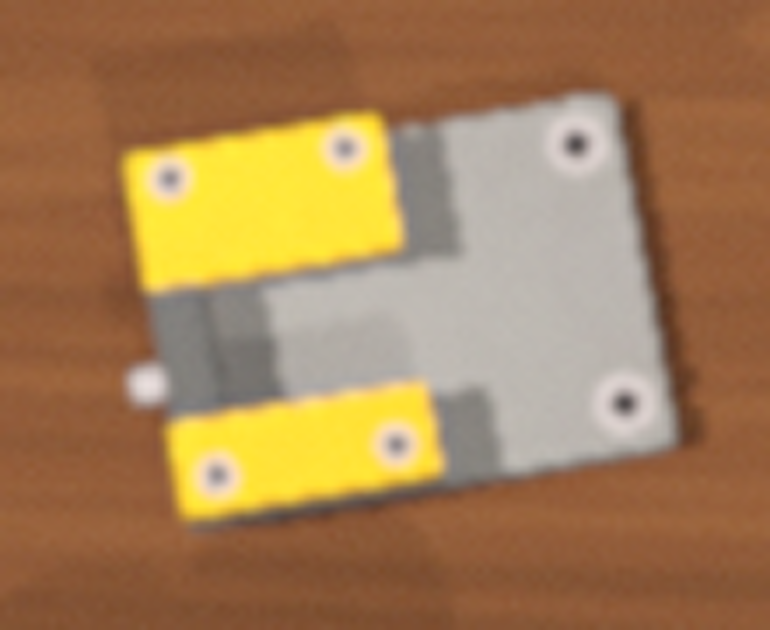

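View pics/t_die.png

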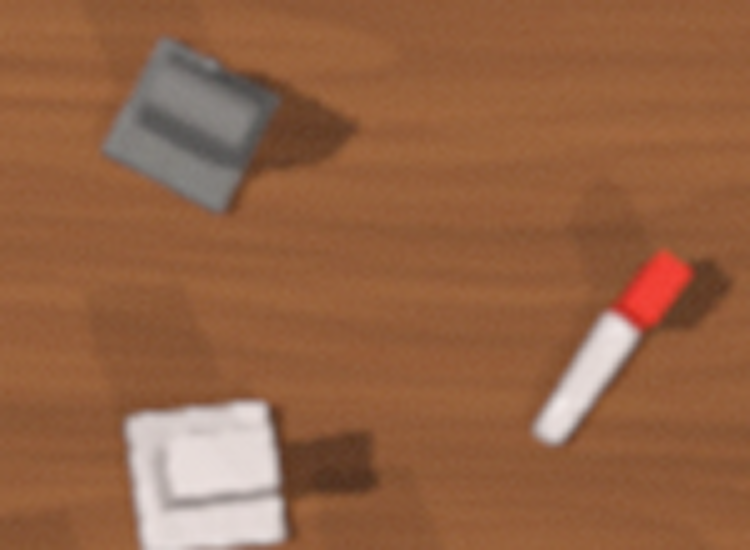

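View pics/s_shoe.png

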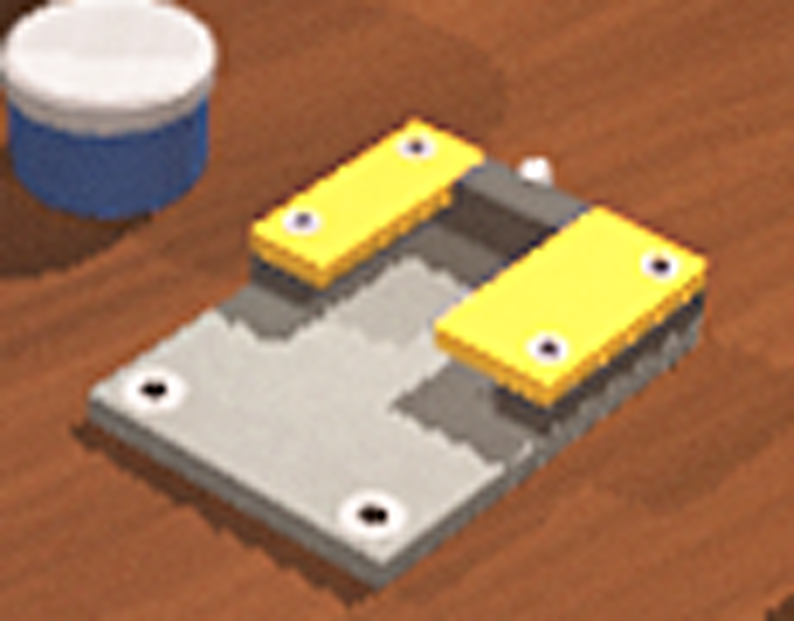

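View pics/s_die.png

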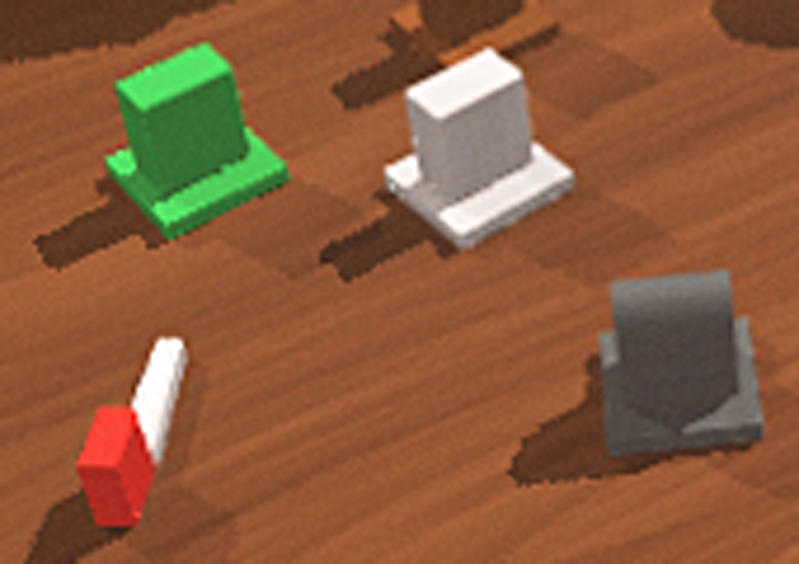

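The crops confirm it: the bright die at (401,280) has a flat top, while the fuller at (398,209) is dark and round-topped. The key's red head is at about (490,243), with its nose at lower left. Next I'll measure from both views.

```bash
cat > meas.py <<'E'
from h import *
def mask(c,kind,box,S=6):
    x,y,w,h=box
    im=cv2.resize(c["bgr"][y:y+h,x:x+w],None,fx=S,fy=S,interpolation=cv2.INTER_CUBIC).astype(int)
    B,G,Rr=im[...,0],im[...,1],im[...,2]
    if kind=="y": m=(Rr>210)&(G>180)&(B<130)
    if kind=="red": m=(Rr>190)&(G<110)&(B<110)
    if kind=="white": m=(im.min(2)>150)
    return m.astype(np.uint8)
def conts(c,kind,box,S=6,amin=300):
    cs=cv2.findContours(mask(c,kind,box,S),cv2.RETR_EXTERNAL,cv2.CHAIN_APPROX_NONE)[0]
    out=[(k[:,0]+.5)/S-.5+np.array(box[:2]) for k in sorted(cs,key=cv2.contourArea,reverse=True) if cv2.contourArea(k)>amin]
    return out
def rect(c,k,z):
    P=onplane(c,k,z)[:,:2]; r=cv2.minAreaRect((P*1000).astype(np.float32)); return r
E
python3 - <<'E'
from meas import *
a=shot("top"); b=shot("scene")
for k in conts(a,"y",(240,185,110,90)): print("top keeper",rect(a,k,.0345))
for k in conts(b,"y",(305,205,115,90)): print("sc keeper",rect(b,k,.0345), k.min(0),k.max(0))
for k in conts(a,"red",(450,220,70,70)): print("red",rect(a,k,.036))
for k in conts(b,"red",(140,290,60,70)): print("red sc",rect(b,k,.036),k.min(0),k.max(0))
for k in conts(a,"white",(375,255,55,55)): print("die foot",rect(a,k,.010), k.mean(0))
# bolts: top crops scale7 at (240,185); scene crop scale 6.9 at (305,205)
T=lambda p:((np.array(p)+.5)/7-.5+[240,185]); S=lambda p:((np.array(p)+.5)/6.9-.5+[305,205])
for n,p,q in [("wide back",(170,179),(660,265)),("wide front",(345,148),(548,348)),("nar front",(396,444),(302,219)),("nar back",(218,475),(416,147)),("apron w",(576,144),(373,514)),("apron n",(625,403),(155,389))]:
    print(n,*tri(a,T(p),b,S(q)))
T=lambda p:((np.array(p)+.5)/5-.5+[360,185]); S=lambda p:((np.array(p)+.5)/4.7-.5+[140,235])
for n,p,q in [("die top A",(173,504),(410,92)),("die top near-B",(275,492),(412,92)),("redtop",(0,0),(0,0))][:0]: print(n,*tri(a,T(p),b,S(q)))
crop(a,378,255,50,45,14,"pics/t_d2.png"); crop(b,215,235,55,55,11,"pics/s_d2.png")
crop(a,460,228,45,50,12,"pics/t_k2.png"); crop(b,150,300,40,52,11,"pics/s_k2.png")
E
```

```text
top keeper ((619.0654296875, 124.39309692382812), (48.70053482055664, 88.09429168701172), 11.315350532531738)
top keeper ((535.6834716796875, 107.66895294189453), (33.55729675292969, 88.03395080566406), 11.423874855041504)
sc keeper ((620.5313720703125, 121.91639709472656), (48.79895782470703, 90.3322982788086), 11.467751502990723) [367.41666667 234.75      ] [406.58333333 260.58333333]
sc keeper ((536.4863891601562, 105.47692108154297), (34.036251068115234, 89.01570892333984), 11.103055953979492) [341.41666667 222.25      ] [374.25       243.41666667]
red ((559.970703125, -373.4222412109375), (18.22917938232422, 38.48007583618164), 52.62530517578125)
red sc ((577.9334106445312, -380.3421936035156), (27.850704193115234, 66.09669494628906), 82.85930633544922) [155.58333333 320.91666667] [172.25 344.75]
die foot ((471.5661926269531, -167.74993896484375), (67.00871276855469, 67.72935485839844), 7.580520153045654) [400.77362409 280.30218069]
wide back [0.62598361 0.15576814 0.0348476 ] 0.0008779016604304358
wide front [0.63787824 0.09716962 0.03485237] 0.0014848147975499478
nar front [0.53690423 0.07696425 0.03576019] 0.001363184690852463
nar back [0.52531279 0.13553678 0.03483413] 0.0012953099864979698
apron w [0.64732765 0.01960946 0.01180762] 0.0014460917763435192
apron n [0.55747351 0.00134599 0.01210588] 0.0009634562987638842
```

View pics/t_d2.png

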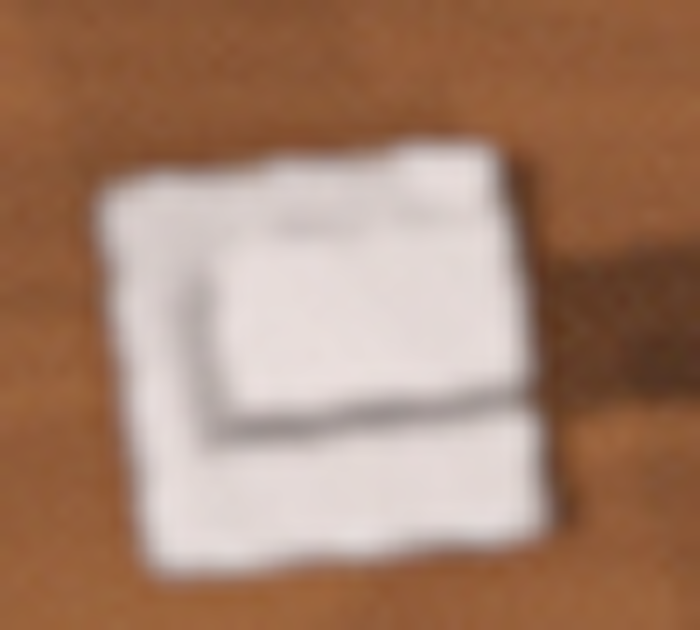

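View pics/s_d2.png

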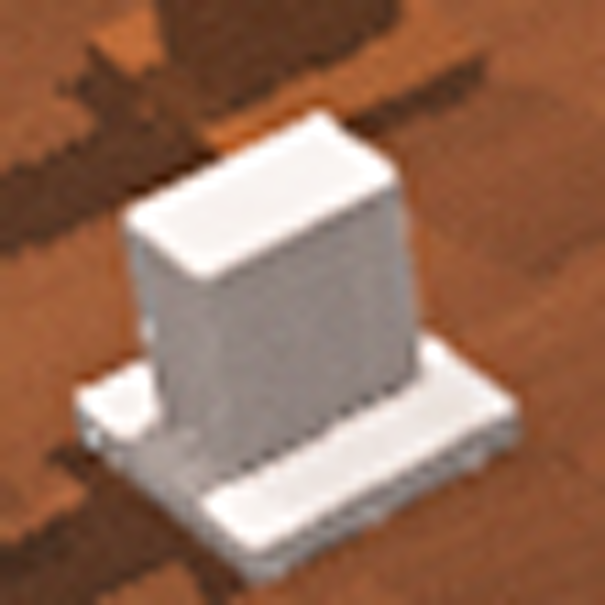

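View pics/t_k2.png

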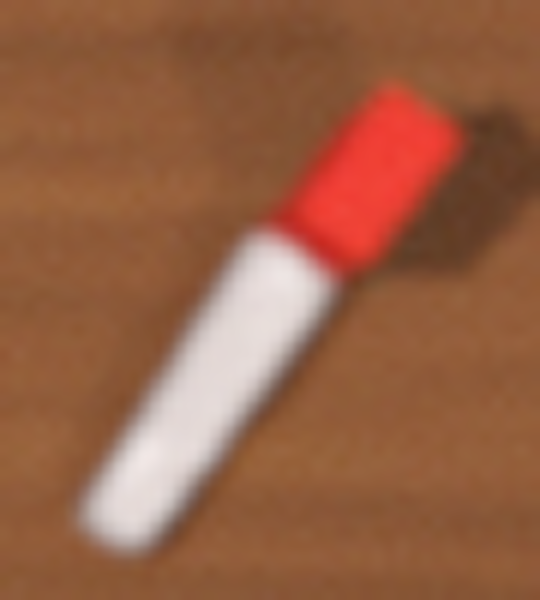

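View pics/s_k2.png

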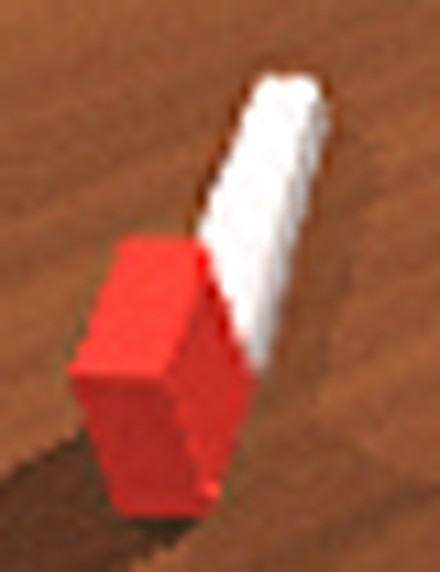

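The shoe's keeper tops come out at z≈34.8 mm and the apron at 12 mm, which agrees with the text. Its yaw is about 101.4°. Next I'll triangulate the die top and the key head, and locate the bystanders.

Run:
```python
from meas import *
a=shot("top"); b=shot("scene")
def f(s,o): return lambda p:((np.array(p)+.5)/s-.5+np.array(o))
T=f(14,(378,255)); S=f(11,(215,235))
P=[]
for p,q in [((220,235),(400,178)),((232,412),(318,115)),((530,388),(128,217)),((507,212),(205,277))]:
    r=tri(a,T(p),b,S(q)); P.append(r[0]); print("dietop",np.round(r[0],4),round(r[1],4))
P=np.array(P); print("mean",P.mean(0), "sc plane mean",onplane(b,[S(q) for q in [(400,178),(318,115),(128,217),(205,277)]],.062).mean(0),"top plane",onplane(a,[T(p) for p in[(220,235),(232,412),(530,388),(507,212)]],.062).mean(0))
v=(P[0]+P[1]-P[2]-P[3]); print("yaw",np.degrees(np.arctan2(v[1],v[0])))
T=f(12,(460,228)); S=f(11,(150,300))
# key head top: top view corners: back-top(395,85)?,(465,130),(365,270),(290,215); scene: far-left(122,238),(203,240),(165,378),(72,372)
tc=[(393,83),(466,133),(362,262),(290,212)]
sc=[(165,378),(72,372),(122,238),(203,240)]
P=[]
for p,q in zip(tc,sc):
    r=tri(a,T(p),b,S(q)); P.append(r[0]); print("keyhead",np.round(r[0],4),round(r[1],4))
P=np.array(P); print("mean",P.mean(0),"top",onplane(a,[T(p) for p in tc],.036).mean(0),"sc",onplane(b,[S(p) for p in sc],.036).mean(0))
v=P[2]+P[3]-P[0]-P[1]; print("yaw",np.degrees(np.arctan2(v[1],v[0])))
for k in conts(a,"white",(455,225,55,60)): print("bar",rect(a,k,.010))
for k in conts(b,"white",(150,300,45,55)): print("bar sc",rect(b,k,.010))
print("nose mid", onplane(a,[T((120,520))],.01), onplane(b,[S((297,88))],.01))
print("tin",onplane(a,[(260,150)],.07)," pot",onplane(a,[(296,295)],.051),"fuller",onplane(a,[(398,209)],.03))
```

```text
dietop [ 0.4835 -0.1446  0.0612] 0.0012
dietop [ 0.4547 -0.147   0.0604] 0.0023
dietop [ 0.4605 -0.1934  0.0596] 0.0013
dietop [ 0.4886 -0.1901  0.0612] 0.0004
mean [ 0.47184727 -0.16878075  0.06057584] sc plane mean [ 0.47354343 -0.1696945   0.062     ] top plane [ 0.47174342 -0.16836471  0.062     ]
yaw 96.74459702402335
keyhead [ 0.5799 -0.3796  0.0349] 0.0008
keyhead [ 0.5702 -0.3927  0.0358] 0.0002
keyhead [ 0.5441 -0.3733  0.0344] 0.0026
keyhead [ 0.5534 -0.3607  0.0343] 0.0049
mean [ 0.5619138 -0.3765749  0.0348508] top [ 0.56196341 -0.37524091  0.036     ] sc [ 0.56259725 -0.37766988  0.036     ]
yaw 143.96760680577333
bar ((521.6608276367188, -347.6185607910156), (18.3543643951416, 69.677490234375), 57.5496711730957)
bar sc ((524.7059936523438, -349.06591796875), (17.76119041442871, 70.6618423461914), 57.518394470214844)
nose mid [[ 0.49686654 -0.32964831  0.01      ]] [[ 0.4985435  -0.33019438  0.01      ]]
tin [[0.76210239 0.16773757 0.07      ]]  pot [[0.42648996 0.0739748  0.051     ]] fuller [[ 0.6375553  -0.15954003  0.03      ]]
```

```bash
cat > p.py <<'E'
from h import *
SO=np.array([.5895,.0764,0]); SY=101.4
def sw(p,origin=None,yaw=None):  # shoe mm -> world m
    return (SO if origin is None else origin)+R.from_euler("z",SY if yaw is None else yaw,degrees=True).apply(np.array(p,float)/1000)
def state():
    o=robot.get_obs(); Rt=R.from_quat(o["tool_rot"]); y=Rt.apply([0,1,0])
    print("t",round(o["time"],2),"pos",np.round(o["position"],4),"yawY",round(np.degrees(np.arctan2(y[1],y[0])),2),"tilt",np.round(Rt.apply([0,0,1])[:2],4),"F",np.round(o["ft_force"],1),"w",round(o["grip_width"],4),"q6",round(o["q"][5],2))
    s=R.from_euler("z",-SY,degrees=True).apply(np.array(o["position"])-SO)*1000; print("TCP in shoe",np.round(s,1))
    return o,Rt
def plan(*wps):  # (pos m, yawY deg)
    o,Rt=state(); p=np.array(o["position"])
    for w,yaw in wps:
        r=np.radians(yaw); y=[np.cos(r),np.sin(r),0]; z=[0,0,-1]; x=np.cross(y,z)
        T=R.from_matrix(np.array([x,y,z]).T)
        d=Rt.inv().apply(np.array(w)-p)*1000; rv=np.degrees((Rt.inv()*T).as_rotvec())
        print("->",np.round(d,1),np.round(rv,2))
E
python3 - <<'E'
from p import *
plan(((.45,.3,.2),69),((.4723,-.1685,.2),97.5),((.4723,-.1685,.03),97.5))
E
```

```text
t 0.4 pos [0.2217 0.5842 0.2224] yawY 69.21 tilt [-0.0002 -0.0003] F [ 1.4 -0.3 -0. ] w 0.0873 q6 -0.18
TCP in shoe [570.5 260.1 222.4]
-> [-314.3 -184.7   22.4] [-0.02 -0.    0.21]
-> [-501.4 -614.8   22.6] [-2.000e-02 -1.000e-02 -2.829e+01]
-> [-501.4 -614.7  192.6] [-2.000e-02 -1.000e-02 -2.829e+01]
```

>>> carry_out --pt "-314 -185 22 0 0 0 1" --pt "-314 -185 22 0 0 0 1" --pt "-314 -185 22 0 0 0 1" --pt "-314 -185 22 0 0 0 1" --pt "-314 -185 22 0 0 0 1" --pt "-501 -615 22.6 0 0 -28.3 1" --pt "-501 -615 22.6 0 0 -28.3 1" --pt "-501 -615 22.6 0 0 -28.3 1" --force 40

```text
time: 1.4
position: [0.4365, 0.1703, 0.2027]
tool_rot: [-0.063, 0.998, -0.0, 0.001]
ft_force: [0.7, -0.2, 0.1]
grip_width: 0.0873
```

Run:
```python
from p import *
plan(((.4723,-.1685,.2),97.5),((.4723,-.1685,.08),97.5))
```

```text
t 1.4 pos [0.4365 0.1703 0.2027] yawY 97.22 tilt [ 0.001  -0.0002] F [ 0.7 -0.2  0.1] w 0.0873 q6 -1.56
TCP in shoe [122.2 131.4 202.7]
-> [   7.1 -340.6    2.8] [-0.02  0.06 -0.28]
-> [   7.2 -340.5  122.8] [-0.02  0.06 -0.28]
```

>>> carry_out --pt "7 -341 2.8 0 0 -0.3 1" --pt "7 -341 2.8 0 0 -0.3 1" --pt "7 -341 2.8 0 0 -0.3 1" --pt "7 -341 2.8 0 0 -0.3 1" --pt "7 -341 2.8 0 0 -0.3 1" --pt "7 -341 2.8 0 0 -0.3 1" --pt "7 -341 110 0 0 -0.3 1" --pt "7 -341 110 0 0 -0.3 1"

```text
time: 2.4
position: [0.4725, -0.1698, 0.0915]
tool_rot: [-0.065, 0.998, -0.0, 0.001]
ft_force: [0.9, -0.4, 0.1]
grip_width: 0.0871
```

Run:
```python
from p import *
plan(((.4723,-.1685,.03),97.5))
a=shot("top"); b=shot("scene")
crop(a,350,225,110,90,7,"pics/t3.png"); crop(b,180,180,130,110,6,"pics/s3.png")
```

```text
t 2.4 pos [ 0.4725 -0.1698  0.0915] yawY 97.42 tilt [ 0.0017 -0.0005] F [ 0.9 -0.4  0.1] w 0.0871 q6 -2.27
TCP in shoe [-218.2  163.4   91.5]
-> [ 0.1  1.4 61.5] [-0.04  0.09 -0.08]
```

View pics/s3.png

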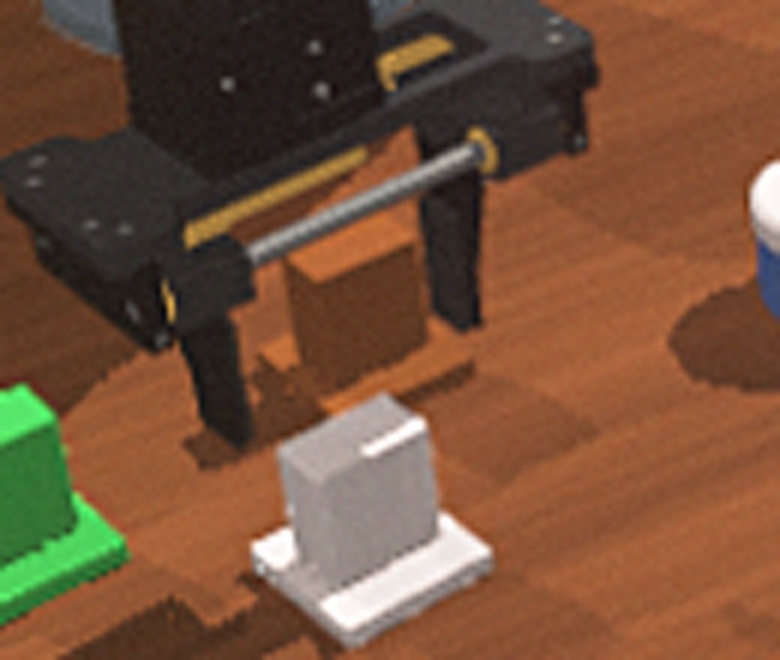

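The scene view shows the fingers straddling the bright die along its long side, at crop (210–480, 320–440), with the die undisturbed below. Now I'll descend and grip.

>>> carry_out --pt "0 1.4 30 0 0 0 1" --pt "0 1.4 61.5 0 0 0 1" --pt "0 1.4 61.5 0 0 0 1" --pt "0 1.4 61.5 0 0 0 -1" --pt "0 1.4 61.5 0 0 0 -1" --pt "0 1.4 61.5 0 0 0 -1" --pt "0 1.4 61.5 0 0 0 -1" --pt "0 1.4 61.5 0 0 0 -1" --force 40

```text
time: 3.5
position: [0.4702, -0.1675, 0.0282]
tool_rot: [-0.066, 0.998, 0.001, -0.002]
ft_force: [-1.2, -3.6, 3.5]
grip_width: 0.0478
```

Run:
```python
from p import *
plan(((.4723,-.1685,.03),97.5))
```

```text
t 3.5 pos [ 0.4702 -0.1675  0.0282] yawY 97.52 tilt [-0.0044  0.002 ] F [-1.2 -3.6  3.5] w 0.0478 q6 -2.27
TCP in shoe [-215.5  165.2   28.2]
-> [-2.  -1.3 -1.8] [ 0.15 -0.23  0.02]
```

Run:
```python
from p import *
plan(((.4702,-.1675,.1),97.5),(sw((-46,4,100)),101.4),(sw((-46,4,45)),101.4))
```

```text
t 3.5 pos [ 0.4702 -0.1675  0.0282] yawY 97.52 tilt [-0.0044  0.002 ] F [-1.2 -3.6  3.5] w 0.0478 q6 -2.27
TCP in shoe [-215.5  165.2   28.2]
-> [  0.3   0.2 -71.8] [ 0.15 -0.23  0.02]
-> [-149.1  180.2  -72. ] [ 0.16 -0.23 -3.88]
-> [-149.3  180.   -17. ] [ 0.16 -0.23 -3.88]
```

>>> carry_out --pt "0 0 -36 0 0 0 -1" --pt "0 0 -72 0.1 -0.2 0 -1" --pt "-37 45 -72 0.1 -0.2 -1 -1" --pt "-74 90 -72 0.1 -0.2 -2 -1" --pt "-110 135 -72 0.1 -0.2 -3.9 -1" --pt "-149 180 -72 0.1 -0.2 -3.9 -1" --pt "-149 180 -72 0.1 -0.2 -3.9 -1" --pt "-149 180 -72 0.1 -0.2 -3.9 -1"

```text
time: 4.5
position: [0.5921, 0.0312, 0.0981]
tool_rot: [-0.1, 0.995, 0.001, -0.003]
ft_force: [-0.3, -0.2, -7.8]
grip_width: 0.0476
```

Run:
```python
from p import *
plan((sw((-46,4,50)),101.4),(sw((-46,4,42)),101.4))
b=shot("scene"); crop(b,280,130,150,160,3.7,"pics/s4.png")
```

```text
t 4.5 pos [0.5921 0.0312 0.0981] yawY 101.5 tilt [-0.0067  0.0015] F [-0.3 -0.2 -7.8] w 0.0476 q6 -1.91
TCP in shoe [-44.9   6.4  98.1]
-> [-2.7 -1.3 48.1] [ 0.16 -0.36  0.1 ]
-> [-2.7 -1.3 56.1] [ 0.16 -0.36  0.1 ]
```

View pics/s4.png

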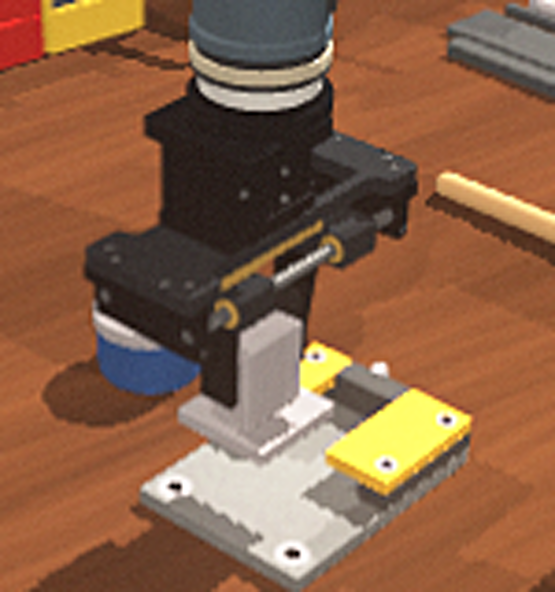

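The scene view shows the die held level over the apron at crop (255,410), ahead of both keepers. Its yaw matches the shoe. I'll lower it next.

>>> carry_out --pt "-1 -1.3 30 0.1 -0.3 0 -1" --pt "-1 -1.3 50 0.1 -0.3 0 -1" --pt "-1 -1.3 54 0.1 -0.3 0 -1" --pt "-1 -1.3 54 0.1 -0.3 0 -1" --pt "-1 -1.3 54 0.1 -0.3 0 -1"

```text
time: 5.18
position: [0.5938, 0.0289, 0.0453]
tool_rot: [-0.099, 0.995, 0.0, 0.001]
ft_force: [0.3, -0.4, -6.8]
grip_width: 0.0474
```

Run:
```python
from p import *
plan((sw((-46,5,41)),101.4))
b=shot("scene"); crop(b,310,190,110,110,5.4,"pics/s5.png")
```

```text
t 5.17 pos [0.5938 0.0289 0.0453] yawY 101.39 tilt [0.0014 0.0005] F [ 0.3 -0.4 -6.8] w 0.0474 q6 -1.91
TCP in shoe [-47.4   5.2  45.3]
-> [-0.1  1.4  4.3] [ 0.02  0.08 -0.01]
```

View pics/s5.png

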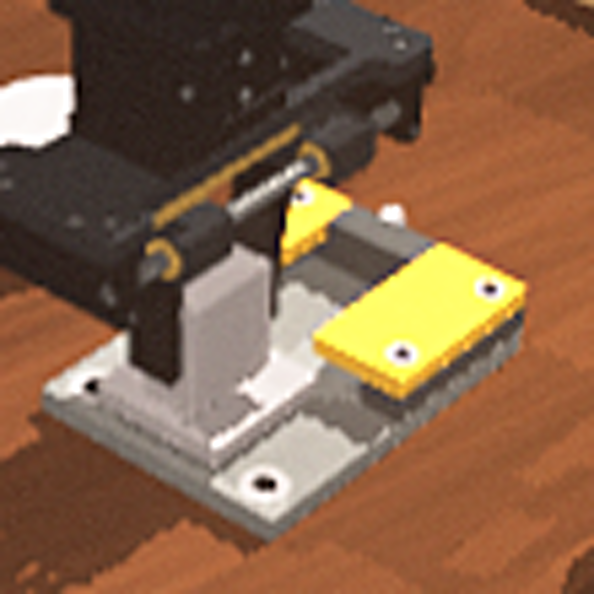

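The die is just above the apron, with its foot's right edge at crop (320,370) and clear of the keepers. I'll touch down to find the floor level.

>>> carry_out --pt "0 1.4 3 0 0.1 0 -1" --pt "0 1.4 5 0 0.1 0 -1" --pt "0 1.4 5.5 0 0.1 0 -1" --pt "0 1.4 5.5 0 0.1 0 -1"

```text
time: 5.72
position: [0.5937, 0.0305, 0.0403]
tool_rot: [-0.099, 0.995, 0.0, 0.0]
ft_force: [-0.4, 0.9, -4.5]
grip_width: 0.0475
```

Run:
```python
from p import *
plan((sw((-10,4,41)),101.4))
```

```text
t 5.72 pos [0.5937 0.0305 0.0403] yawY 101.4 tilt [0.0001 0.0004] F [-0.4  0.9 -4.5] w 0.0475 q6 -1.91
TCP in shoe [-45.8   4.9  40.3]
-> [-0.9 35.8 -0.7] [ 0.02  0.01 -0.  ]
```

>>> carry_out --pt "-0.5 0 -0.8 0 0 0 -1" --pt "-0.5 6 -0.8 0 0 0 -1" --pt "-0.5 12 -0.8 0 0 0 -1" --pt "-0.5 18 -0.8 0 0 0 -1" --pt "-0.5 24 -0.8 0 0 0 -1" --pt "-0.5 30 -0.8 0 0 0 -1" --pt "-0.5 36 -0.8 0 0 0 -1" --pt "-0.5 36 -0.8 0 0 0 -1"

```text
time: 6.72
position: [0.5869, 0.0665, 0.0411]
tool_rot: [-0.1, 0.995, 0.0, -0.0]
ft_force: [-0.1, -1.7, -6.7]
grip_width: 0.0478
```

Run:
```python
from p import *
plan((sw((25,5,41)),101.4))
```

```text
t 6.72 pos [0.5869 0.0665 0.0411] yawY 101.44 tilt [-0.0001  0.0004] F [-0.1 -1.7 -6.7] w 0.0478 q6 -1.85
TCP in shoe [-9.2  4.5 41.1]
-> [ 0.5 34.2  0.1] [ 0.02 -0.    0.04]
```

It's entering freely, with the foot about 25 mm inside. Continuing.

>>> carry_out --pt "0.3 6 0 0 0 0 -1" --pt "0.3 12 0 0 0 0 -1" --pt "0.3 18 0 0 0 0 -1" --pt "0.3 24 0 0 0 0 -1" --pt "0.3 30 0 0 0 0 -1" --pt "0.3 36 0 0 0 0 -1" --pt "0.3 36 0 0 0 0 -1"

```text
time: 7.6
position: [0.5792, 0.1023, 0.0411]
tool_rot: [-0.1, 0.995, 0.0, -0.0]
ft_force: [0.6, -0.1, -8.5]
grip_width: 0.0475
```

Run:
```python
from p import *
plan((sw((35,5,40.3)),101.4))
```

```text
t 7.6 pos [0.5792 0.1023 0.0411] yawY 101.49 tilt [-0.0004  0.0004] F [ 0.6 -0.1 -8.5] w 0.0475 q6 -1.79
TCP in shoe [27.4  5.  41.1]
-> [0.  7.6 0.8] [ 0.03 -0.02  0.09]
```

>>> carry_out --pt "0 2 0.5 0 0 0 -1" --pt "0 4 0.5 0 0 0 -1" --pt "0 5.5 0.5 0 0 0 -1" --pt "0 7 0.5 0 0 0 -1" --pt "0 8 0.5 0 0 0 -1" --pt "0 8 0.5 0 0 0 -1"

```text
time: 8.35
position: [0.5782, 0.1073, 0.0407]
tool_rot: [-0.101, 0.995, -0.002, -0.0]
ft_force: [-0.3, -9.0, -6.9]
grip_width: 0.0478
```

Run:
```python
from p import *
plan((sw((33,8,40.3)),101.4))
```

```text
t 8.35 pos [0.5782 0.1073 0.0407] yawY 101.54 tilt [ 0.0002 -0.0037] F [-0.3 -9.  -6.9] w 0.0478 q6 -1.77
TCP in shoe [32.5  5.  40.7]
-> [3.  0.5 0.4] [-0.21 -0.03  0.14]
```

The back stop made contact at shoe x≈32.5, where 33 was expected. Now I'll move toward the fixed rail (tool +x).

>>> carry_out --pt "1 0.8 0.2 -0.2 0 0 -1" --pt "2 0.8 0.2 -0.2 0 0 -1" --pt "3 0.8 0.2 -0.2 0 0 -1" --pt "4 0.8 0.2 -0.2 0 0 -1" --pt "5 0.8 0.2 -0.2 0 0 -1" --pt "5 0.8 0.2 -0.2 0 0 -1"

```text
time: 9.1
position: [0.5755, 0.1066, 0.0412]
tool_rot: [-0.101, 0.995, -0.001, 0.002]
ft_force: [3.6, -3.8, -8.2]
grip_width: 0.0475
```

Run:
```python
from p import *
plan((sw((33,8,40.3)),101.4))
b=shot("scene"); crop(b,310,170,110,110,5.4,"pics/s6.png")
```

```text
t 9.1 pos [0.5755 0.1066 0.0412] yawY 101.54 tilt [ 0.0048 -0.001 ] F [ 3.6 -3.8 -8.2] w 0.0475 q6 -1.78
TCP in shoe [32.4  7.7 41.2]
-> [0.3 0.6 0.9] [-0.11  0.26  0.14]
```

View pics/s6.png

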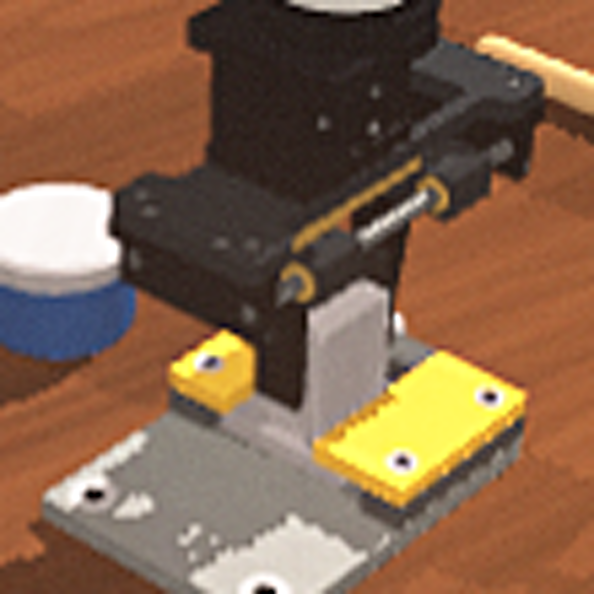

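The die is in the lane at crop (345,370), with contact on the back stop and the rail. I'll level it, set it down and then open.

>>> carry_out --pt "1 0.8 0.7 -0.1 0.3 0.1 -1" --pt "1.5 0.8 1.2 -0.1 0.4 0.1 -1" --pt "2 0.8 1.4 -0.1 0.4 0.1 -1" --pt "2 0.8 1.4 -0.1 0.4 0.1 -1"

```text
time: 9.65
position: [0.5754, 0.1066, 0.0407]
tool_rot: [-0.1, 0.995, -0.001, 0.001]
ft_force: [2.7, -5.4, -6.0]
grip_width: 0.0478
```

Run:
```python
from p import *
plan((sw((33,8,40.3)),101.4))
```

```text
t 9.65 pos [0.5754 0.1066 0.0407] yawY 101.44 tilt [ 0.0019 -0.0013] F [ 2.7 -5.4 -6. ] w 0.0478 q6 -1.78
TCP in shoe [32.4  7.9 40.7]
-> [0.1 0.6 0.4] [-0.1   0.09  0.04]
```

>>> carry_out --pt "1 0.7 0.8 -0.1 0.2 0 -1" --pt "1 0.7 1.2 -0.1 0.2 0 -1" --pt "1 0.7 1.2 -0.1 0.2 0 -1" --pt "0 0 0.5 0 0 0 0.4" --pt "0 0 0.5 0 0 0 0.4" --pt "0 0 0.5 0 0 0 0.4"

```text
time: 10.4
position: [0.5754, 0.1072, 0.0407]
tool_rot: [-0.1, 0.995, -0.001, 0.001]
ft_force: [-0.0, 0.4, 0.7]
grip_width: 0.0604
```

Run:
```python
from p import *
plan((sw((33,8,120)),101.4),(sw((33,8,150)),101.4),((.5620,-.3765,.15),52.5))
```

```text
t 10.4 pos [0.5754 0.1072 0.0407] yawY 101.46 tilt [ 0.0025 -0.0009] F [-0.   0.4  0.7] w 0.0604 q6 -1.78
TCP in shoe [32.9  7.7 40.7]
-> [  0.1  -0.1 -79.3] [-0.08  0.13  0.06]
-> [ 0.000e+00 -1.000e-01 -1.093e+02] [-0.08  0.13  0.06]
-> [ 109.  -471.5 -108.9] [-2.000e-02  1.600e-01  4.896e+01]
```

>>> carry_out --pt "0 0 -55 0 0 0 0.4" --pt "0 0 -109 0 0 0 0.4" --pt "0 0 -109 0 0 0 0.4" --pt "109 -472 -109 0 0 49 0.4" --pt "109 -472 -109 0 0 49 0.4" --pt "109 -472 -109 0 0 49 0.4" --pt "109 -472 -109 0 0 49 0.4" --pt "109 -472 -109 0 0 49 0.4"

```text
time: 11.4
position: [0.5657, -0.2064, 0.1488]
tool_rot: [0.324, 0.946, 0.0, 0.0]
ft_force: [0.9, 0.1, -0.0]
grip_width: 0.0607
```

Run:
```python
from p import *
plan(((.562,-.3765,.15),52.5))
a=shot("top"); b=shot("scene"); crop(b,310,185,110,110,5,"pics/s7.png"); crop(a,240,185,110,90,7,"pics/t7.png")
```

```text
t 11.4 pos [ 0.5657 -0.2064  0.1488] yawY 52.24 tilt [0.0008 0.0006] F [ 0.9  0.1 -0. ] w 0.0607 q6 -1.45
TCP in shoe [-272.5   79.2  148.8]
-> [-101.2 -136.8   -1.3] [ 0.06  0.01 -0.26]
```

View pics/t7.png

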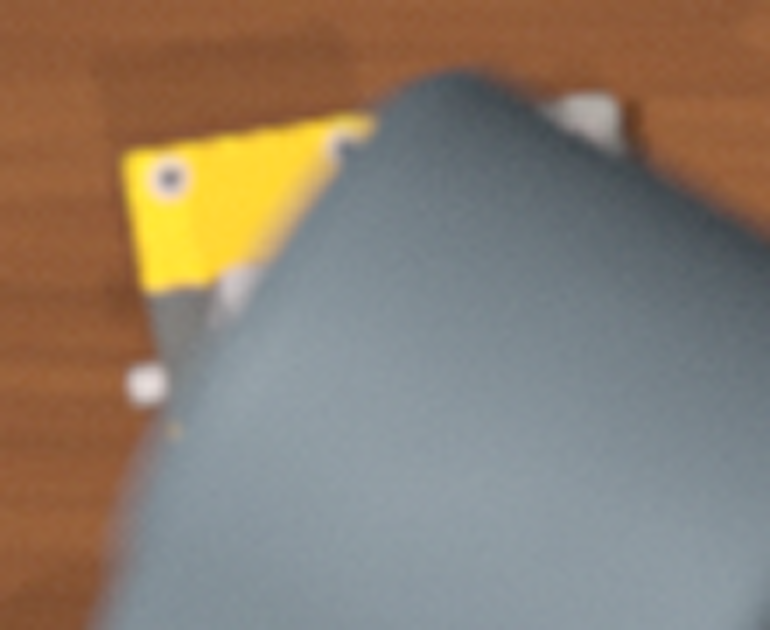

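View pics/s7.png

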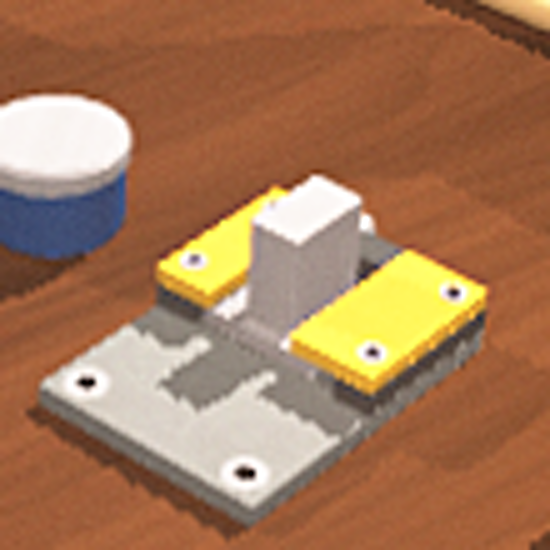

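The scene view shows the die upright in the lane at crop (305,260), with its foot under both keepers. The arm blocks the top view for now. Next is the key.

Run:
```python
from p import *
plan(((.5644,-.3783,.15),52.5),((.5644,-.3783,.06),52.5))
```

```text
t 11.5 pos [ 0.5668 -0.2119  0.1491] yawY 52.02 tilt [ 0.0038 -0.0038] F [-0.3  0.8 -0.4] w 0.0606 q6 -1.45
TCP in shoe [-278.1   79.2  149.1]
-> [-100.5 -132.7   -0.2] [-0.04  0.31 -0.48]
-> [-100.1 -132.6   89.8] [-0.04  0.31 -0.48]
```

>>> carry_out --pt "-100.5 -132.7 0 0 0.2 -0.5 0.4" --pt "-100.5 -132.7 0 0 0.2 -0.5 0.4" --pt "-100.5 -132.7 0 0 0.2 -0.5 0.4" --pt "-100.5 -132.7 0 0 0.2 -0.5 0.4" --pt "-100.5 -132.7 50 0 0.2 -0.5 0.4" --pt "-100.5 -132.7 85 0 0.2 -0.5 0.4" --pt "-100.5 -132.7 85 0 0.2 -0.5 0.4"

```text
time: 12.38
position: [0.5622, -0.3743, 0.0607]
tool_rot: [0.321, 0.947, 0.002, -0.004]
ft_force: [-0.4, 0.3, 0.0]
grip_width: 0.0611
```

Run:
```python
from meas import *
from p import *
plan(((.5644,-.3783,.01),52.5))
a=shot("top"); b=shot("scene"); crop(b,120,230,110,120,5,"pics/s8.png"); crop(a,240,185,110,90,7,"pics/t8.png")
```

```text
t 12.38 pos [ 0.5622 -0.3743  0.0607] yawY 52.61 tilt [-0.0063  0.0059] F [-0.4  0.3  0. ] w 0.0611 q6 -1.67
TCP in shoe [-436.4  115.8   60.7]
-> [-4.6 -1.9 50.6] [ 0.05 -0.49  0.11]
```

View pics/t8.png

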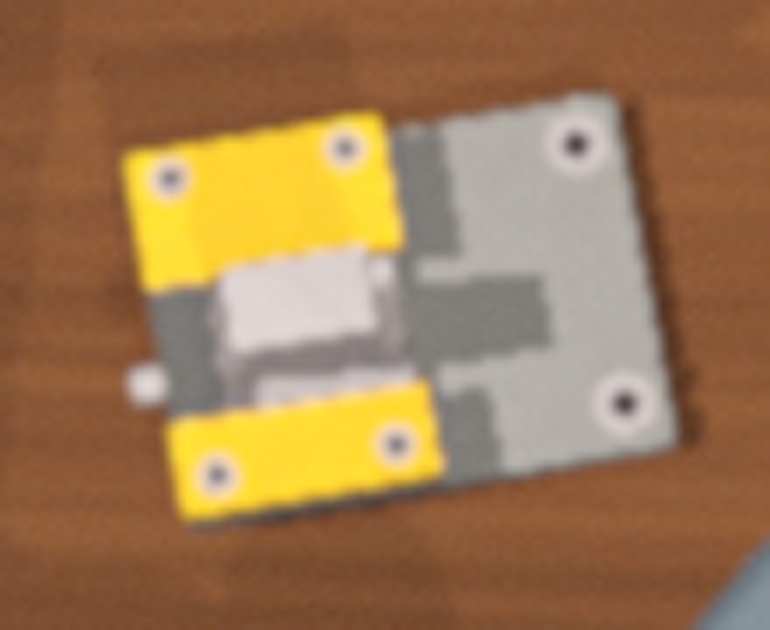

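View pics/s8.png

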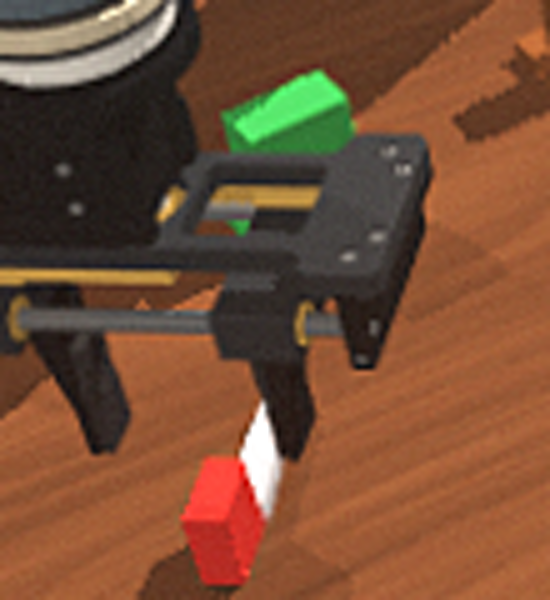

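The top view shows the die foot under both keepers, with the block top centred at crop (296,300). In the scene view the fingers straddle the red head. Now I'll descend and grip.

>>> carry_out --pt "-4 -1.9 0 0 -0.4 0 0.4" --pt "-4 -1.9 25 0 -0.4 0 0.4" --pt "-4 -1.9 49.5 0 -0.4 0 0.4" --pt "-4 -1.9 49.5 0 -0.4 0 0.4" --pt "-4 -1.9 49.5 0 -0.4 0 0.4"

```text
time: 13.1
position: [0.5681, -0.3822, 0.0171]
tool_rot: [0.321, 0.947, -0.002, 0.005]
ft_force: [-0.6, -0.2, -0.2]
grip_width: 0.0611
```

Run:
```python
from meas import *
from p import *
plan(((.5644,-.3783,.01),52.5))
a=shot("top")
c=np.array([(215,270),(225,352),(378,330),(365,248)]); uv=(c+.5)/7-.5+[240,185]
ks=conts(a,"y",(240,185,110,90)); r=[rect(a,k,.0345) for k in ks]; w,n=[np.array(x[0]) for x in r]
ax=(w-n)/np.linalg.norm(w-n); xh=np.array([-ax[1],ax[0]]); yh=-ax
m=(w+n)/2
d=onplane(a,uv,.074)[:,:2]*1000-m; print("die top corners shoe xy",np.round(np.c_[d@xh+40,d@yh+3.75],1),(d.mean(0)@xh+40,d.mean(0)@yh+3.75))
```

```text
t 13.1 pos [ 0.5681 -0.3822  0.0171] yawY 52.6 tilt [ 0.0084 -0.0072] F [-0.6 -0.2 -0.2] w 0.0611 q6 -1.67
TCP in shoe [-445.3  111.6   17.1]
-> [5.4 0.8 7.1] [-0.03  0.63  0.1 ]
die top corners shoe xy [[58.2 -8.5]
 [59.3 19. ]
 [ 9.4 20.3]
 [ 9.1 -7.3]] (np.float64(34.02426180755483), np.float64(5.884102308368724))
```

>>> carry_out --pt "4 0.8 3 0 0.4 0 0.4" --pt "4 0.8 6 0 0.4 0 0.4" --pt "4 0.8 6 0 0.4 0 0.4" --pt "4 0.8 6 0 0.4 0 0.4"

```text
time: 13.65
position: [0.5656, -0.3793, 0.0112]
tool_rot: [0.321, 0.947, -0.001, 0.002]
ft_force: [-0.9, -0.3, -0.5]
grip_width: 0.0609
```

Run:
```python
from p import *
plan(((.5644,-.3783,.01),52.5))
b=shot("scene"); crop(b,130,270,70,80,7,"pics/s9.png"); crop(b,330,190,80,70,10,"pics/s9d.png")
a=shot("top"); crop(a,255,205,55,55,13,"pics/t9d.png")
```

```text
t 13.65 pos [ 0.5656 -0.3793  0.0112] yawY 52.6 tilt [ 0.0032 -0.0032] F [-0.9 -0.3 -0.5] w 0.0609 q6 -1.67
TCP in shoe [-441.9  113.5   11.2]
-> [1.5 0.1 1.2] [-0.03  0.25  0.1 ]
```

View pics/s9.png

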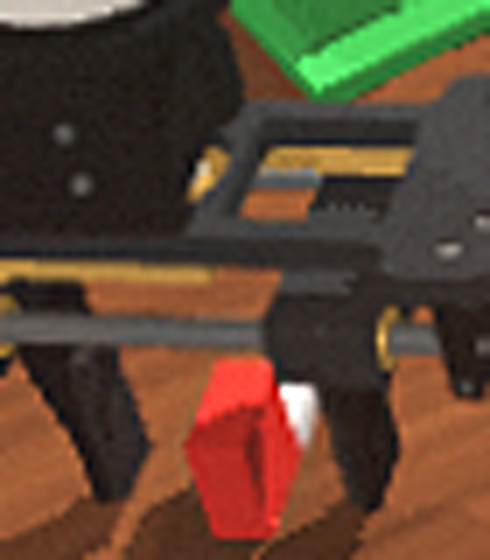

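View pics/s9d.png

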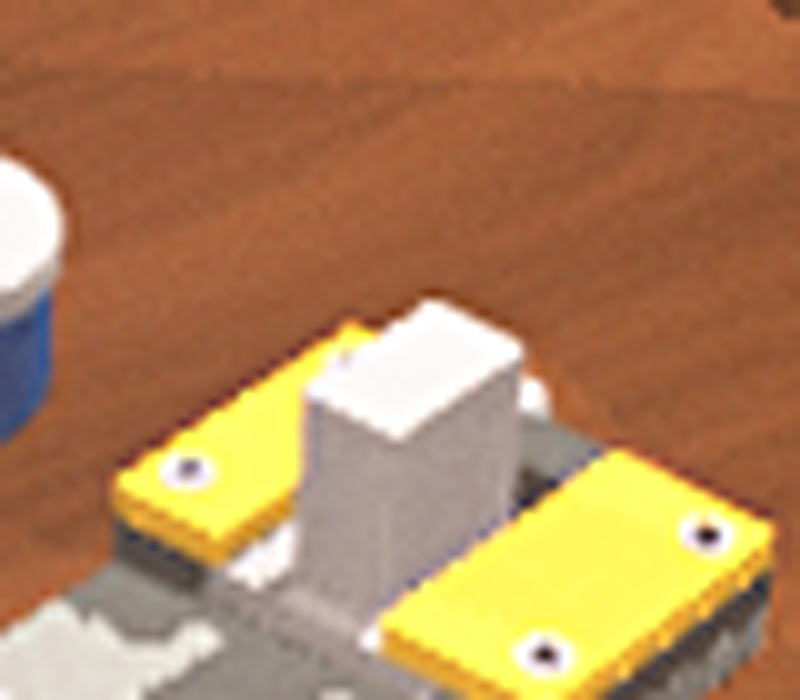

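View pics/t9d.png

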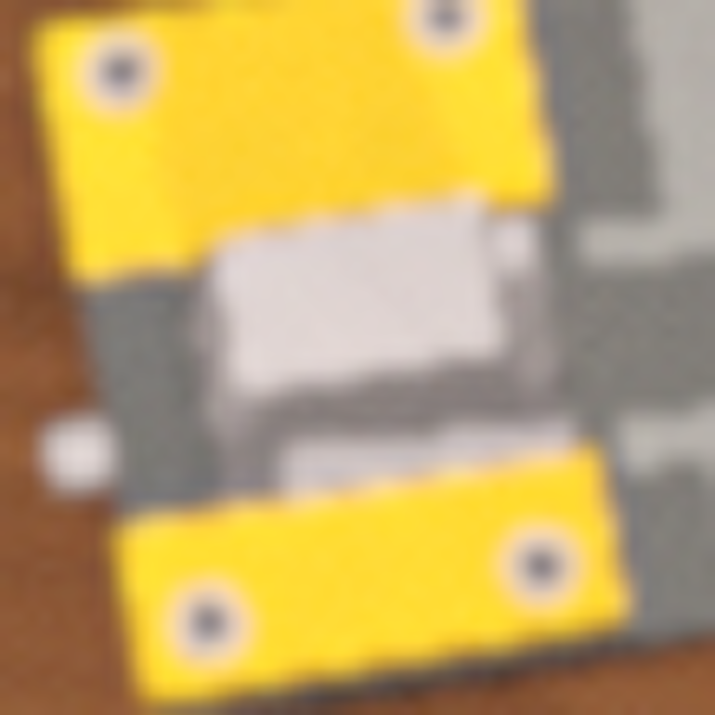

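Run:
```python
from meas import *
from p import *
a=shot("top"); b=shot("scene")
f=lambda s,o:(lambda p:(np.array(p,float)+.5)/s-.5+np.array(o))
T=f(13,(255,205)); S=f(10,(330,190))
def inv(P): return R.from_euler("z",-SY,degrees=True).apply(P-SO)*1000
tp=[(215,245),(238,390),(502,352),(478,197)]; sp=[(522,352),(432,300),(307,390),(395,440)]
D=np.array([tri(a,T(p),b,S(q))[0] for p,q in zip(tp,sp)]); print(np.round(inv(D),1)); print(inv(D).mean(0))
for n,p,q in [("wide",(553,195),(380,622)),("nar",(603,445),(213,548)),("wback",(75,278),(612,452))]:
    P,e=tri(a,T(p),b,S(q)); print(n,np.round(inv(P),1),e)
    # bolts
for n,p,q in [("wB",(120,72),(708,536)),("nF",(541,566),(188,469)),("wF",(443,17),(545,656))]:
    P,e=tri(a,T(p),b,S(q)); print(n,np.round(inv(P),1),e)
for n,c,pts in (("top",a,[T(p) for p in tp]),("sc",b,[S(p) for p in sp])):
    print(n,inv(onplane(c,pts,.074)).mean(0))
for n,c,pts in (("top",a,[T((553,195)),T((603,445))]),("sc",b,[S((380,622)),S((213,548))])):
    print(n,"keeper corners",inv(onplane(c,pts,.0345)))
```

```text
[[57.2 -7.4 71.3]
 [57.5 19.2 73.3]
 [11.9 19.4 71.5]
 [10.6 -8.  71.6]]
[34.29532485  5.79684964 71.9247651 ]
wide [ -2.4 -15.9  33. ] 0.0008634596496808081
nar [-3.8 30.9 31. ] 0.0016264107638681857
wback [ 84.5 -15.3  33.4] 0.0019018046788728995
wB [ 70.8 -51.7  34.4] 0.0009300139089300196
nF [11.  51.5 35.3] 0.0012670909742772338
wF [ 11.3 -51.4  34.1] 0.0016754680064117165
top [34.65005312  5.86560266 74.        ]
sc [31.33474321  4.27229734 74.        ]
top keeper corners [[ -2.109787   -15.81407996  34.5       ]
 [ -3.17479102  31.10277108  34.5       ]]
sc keeper corners [[ -4.39828134 -16.84270453  34.5       ]
 [ -8.15589366  28.33891533  34.5       ]]
```

The die is against the back stop but about 2 mm short of the fixed rail (y≈5.8, where home is 8). The force I felt there was friction. The key's straight face can push it the rest of the way. I'll grip the key now.

>>> carry_out --pt "1 0 0.8 0 0.2 0 0.4" --pt "1 0 0.8 0 0.2 0 -1" --pt "1 0 0.8 0 0.2 0 -1" --pt "1 0 0.8 0 0.2 0 -1" --pt "1 0 0.8 0 0.2 0 -1" --pt "1 0 0.8 0 0.2 0 -1" --pt "1 0 0.8 0 0.2 0 -1" --force 40

```text
time: 14.72
position: [0.5648, -0.3788, 0.0105]
tool_rot: [0.321, 0.947, -0.001, 0.0]
ft_force: [-0.8, -1.0, -0.5]
grip_width: 0.016
```

Run:
```python
from p import *
plan(((.5644,-.3783,.09),52.5),(sw((-120,-36.5,90)),11.4))
b=shot("scene"); crop(b,130,270,70,80,7,"pics/s10.png")
```

```text
t 14.72 pos [ 0.5648 -0.3788  0.0105] yawY 52.61 tilt [ 0.0004 -0.0014] F [-0.8 -1.  -0.5] w 0.016 q6 -1.67
TCP in shoe [-441.3  114.2   10.5]
-> [  0.5   0.1 -79.5] [-0.05  0.07  0.11]
-> [142.4 325.  -79.9] [-2.000e-02  8.000e-02  4.121e+01]
```

View pics/s10.png

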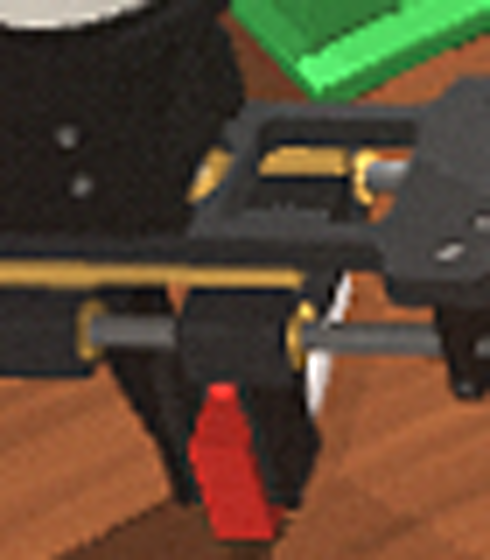

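The jaws have closed on the red head with a 16 mm opening. I'll lift the key and carry it over to the mouth.

>>> carry_out --pt "0 0 -50 0 0 0 -1" --pt "0 0 -110 0 0 0 -1" --pt "36 81 -110 0 0 10 -1" --pt "71 162 -110 0 0 20 -1" --pt "107 244 -110 0 0 30 -1" --pt "142 325 -110 0 0 41.2 -1" --pt "142 325 -110 0 0 41.2 -1" --pt "142 325 -110 0 0 41.2 -1"

```text
time: 15.78
position: [0.649, -0.0311, 0.1196]
tool_rot: [0.633, 0.774, -0.0, -0.0]
ft_force: [0.8, -0.5, -1.8]
grip_width: 0.0162
```

Run:
```python
from p import *
plan((sw((-106,-36.5,60)),11.4),(sw((-106,-36.5,27)),11.4))
```

```text
t 15.78 pos [ 0.649  -0.0311  0.1196] yawY 11.5 tilt [-0.0008 -0.0006] F [ 0.8 -0.5 -1.8] w 0.0162 q6 -0.42
TCP in shoe [-117.2  -37.1  119.6]
-> [11.2 -0.5 59.6] [-0.05  0.03  0.1 ]
-> [11.2 -0.5 92.6] [-0.05  0.03  0.1 ]
```

>>> carry_out --pt "11 -0.5 40 0 0 0 -1" --pt "11 -0.5 75 0 0 0 -1" --pt "11 -0.5 92 0 0 0 -1" --pt "11 -0.5 92 0 0 0 -1" --pt "11 -0.5 92 0 0 0 -1"

```text
time: 16.4
position: [0.6474, -0.0212, 0.0287]
tool_rot: [0.633, 0.774, 0.0, 0.001]
ft_force: [-0.0, -0.2, -1.5]
grip_width: 0.0166
```

Run:
```python
from p import *
plan((sw((-106,-36.5,23.3)),11.4))
b=shot("scene"); crop(b,320,195,90,90,6.6,"pics/s11.png")
a=shot("top"); crop(a,240,185,110,90,7,"pics/t11.png")
```

```text
t 16.4 pos [ 0.6474 -0.0212  0.0287] yawY 11.46 tilt [ 0.0016 -0.0011] F [-0.  -0.2 -1.5] w 0.0166 q6 -0.4
TCP in shoe [-107.1  -37.5   28.7]
-> [ 1.1 -1.   5.4] [0.08 0.08 0.06]
```

View pics/s11.png

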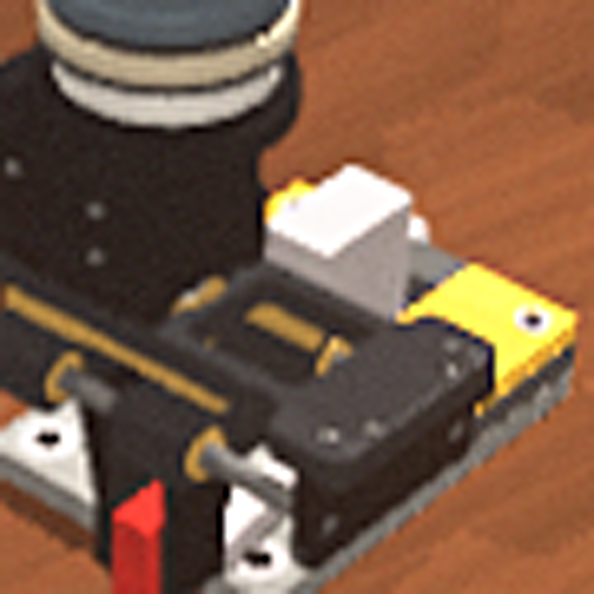

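View pics/t11.png

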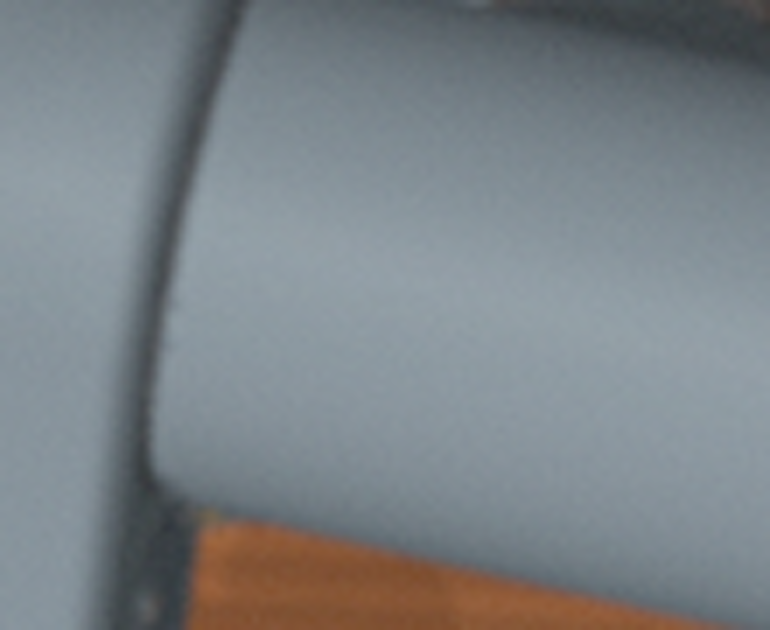

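The gripper body passes above the die block. Only the head, at crop (137,540), is visible past the gripper, and the top view is blocked. I'll lower until the key touches the apron.

>>> carry_out --pt "1 -1 3 0 0 0 -1" --pt "1 -1 4.5 0 0 0 -1" --pt "1 -1 5.5 0 0 0 -1" --pt "1 -1 5.5 0 0 0 -1"

```text
time: 17.0
position: [0.6462, -0.0203, 0.0235]
tool_rot: [0.633, 0.774, 0.0, 0.001]
ft_force: [-0.6, 0.6, -2.0]
grip_width: 0.0163
```

Run:
```python
from p import *
plan((sw((-80,-36.5,23.0)),11.4))
```

```text
t 17.0 pos [ 0.6462 -0.0203  0.0235] yawY 11.47 tilt [ 0.002  -0.0012] F [-0.6  0.6 -2. ] w 0.0163 q6 -0.4
TCP in shoe [-106.   -36.5   23.5]
-> [26.   0.   0.5] [0.1  0.09 0.07]
```

>>> carry_out --pt "6 0 0.3 0.1 0.1 0 -1" --pt "12 0 0.3 0.1 0.1 0 -1" --pt "18 0 0.3 0.1 0.1 0 -1" --pt "24 0 0.3 0.1 0.1 0 -1" --pt "30 0 0.3 0.1 0.1 0 -1" --pt "36 0 0.3 0.1 0.1 0 -1" --pt "36 0 0.3 0.1 0.1 0 -1"

```text
time: 17.88
position: [0.6389, 0.0156, 0.0232]
tool_rot: [0.633, 0.774, 0.0, -0.0]
ft_force: [0.4, -0.1, -2.6]
grip_width: 0.016
```

Run:
```python
from p import *
plan((sw((-55,-36,23.0)),11.4))
b=shot("scene"); crop(b,320,195,90,90,6.6,"pics/s12.png")
```

```text
t 17.88 pos [0.6389 0.0156 0.0232] yawY 11.51 tilt [-0.0003  0.0002] F [ 0.4 -0.1 -2.6] w 0.016 q6 -0.35
TCP in shoe [-69.4 -36.4  23.2]
-> [14.4 -0.4  0.2] [-0.01 -0.02  0.11]
```

View pics/s12.png

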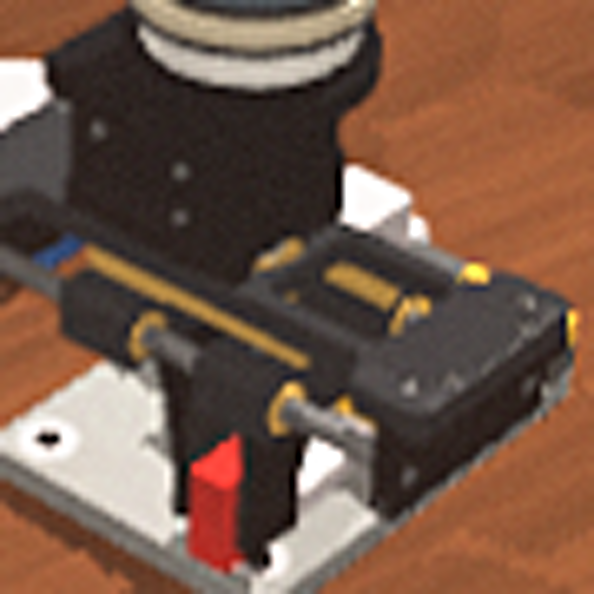

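No contact force yet, and the nose is about 19 mm inside. I'll go deeper and ease toward +y, so the key's straight face pushes the die onto the rail.

>>> carry_out --pt "5 -0.2 0.2 0 0 0 -1" --pt "10 -0.5 0.2 0 0 0 -1" --pt "15 -0.8 0.2 0 0 0 -1" --pt "20 -1.2 0.2 0 0 0 -1" --pt "25 -1.6 0.2 0 0 0 -1" --pt "25 -1.6 0.2 0 0 0 -1"

```text
time: 18.68
position: [0.6329, 0.0401, 0.0232]
tool_rot: [0.633, 0.774, 0.001, 0.0]
ft_force: [1.0, 2.4, -1.8]
grip_width: 0.0163
```

Run:
```python
from p import *
plan((sw((-44,-32.5,23.0)),11.4))
```

```text
t 18.68 pos [0.6329 0.0401 0.0232] yawY 11.49 tilt [0.001  0.0006] F [ 1.   2.4 -1.8] w 0.0163 q6 -0.31
TCP in shoe [-44.2 -35.3  23.2]
-> [ 0.2 -2.8  0.1] [ 0.06 -0.02  0.09]
```

>>> carry_out --pt "0 -1 0.1 0 0 0 -1" --pt "0 -2 0.1 0 0 0 -1" --pt "0 -3 0.1 0 0 0 -1" --pt "0 -4 0.1 0 0 0 -1" --pt "0 -5 0.1 0 0 0 -1" --pt "0 -5 0.1 0 0 0 -1"

```text
time: 19.42
position: [0.6297, 0.039, 0.0234]
tool_rot: [0.633, 0.774, 0.002, 0.002]
ft_force: [5.8, 1.9, -2.8]
grip_width: 0.0164
```

Run:
```python
from p import *
plan((sw((-24,-33,23.0)),11.4))
```

```text
t 19.43 pos [0.6297 0.039  0.0234] yawY 11.43 tilt [0.005  0.0007] F [ 5.8  1.9 -2.8] w 0.0164 q6 -0.32
TCP in shoe [-44.7 -32.   23.4]
-> [20.7  1.   0.4] [0.29 0.02 0.03]
```

The die has been pushed over: the key face is at y≈-23.8 with about 6 N resisting, and -24 is expected at the rail. I'll press a little harder to confirm it has stopped.

>>> carry_out --pt "0 -2 0.2 0.2 0 0 -1" --pt "0 -3.5 0.2 0.2 0 0 -1" --pt "0 -3.5 0.2 0.2 0 0 -1"

```text
time: 19.8
position: [0.6294, 0.0387, 0.0236]
tool_rot: [0.634, 0.773, 0.003, 0.003]
ft_force: [7.5, 3.7, -5.9]
grip_width: 0.0162
```

Run:
```python
from p import *
plan((sw((-24,-33,23.0)),11.4))
```

```text
t 19.8 pos [0.6294 0.0387 0.0236] yawY 11.33 tilt [0.0086 0.0008] F [ 7.5  3.7 -5.9] w 0.0162 q6 -0.32
TCP in shoe [-44.9 -31.6  23.6]
-> [20.9  1.3  0.6] [ 0.49  0.05 -0.07]
```

It has stopped against the rail. Now I'll relax sideways, level the key and drive it home.

>>> carry_out --pt "0 0.8 0.2 0.4 0 0 -1" --pt "4 0.8 0.3 0.4 0 0 -1" --pt "8 0.8 0.3 0.4 0 0 -1" --pt "12 0.8 0.3 0.4 0 0 -1" --pt "16 0.8 0.3 0.4 0 0 -1" --pt "18 0.8 0.3 0.4 0 0 -1" --pt "18 0.8 0.3 0.4 0 0 -1"

```text
time: 20.68
position: [0.6263, 0.057, 0.0233]
tool_rot: [0.634, 0.773, 0.0, 0.0]
ft_force: [2.8, 1.8, -2.1]
grip_width: 0.0162
```

Run:
```python
from p import *
plan((sw((-22,-33,22.6)),11.4))
```

```text
t 20.68 pos [0.6263 0.057  0.0233] yawY 11.33 tilt [ 0.0012 -0.    ] F [ 2.8  1.8 -2.1] w 0.0162 q6 -0.28
TCP in shoe [-26.3 -32.2  23.3]
-> [4.3 0.8 0.7] [ 0.07  0.02 -0.07]
```

>>> carry_out --pt "2 0.3 0.3 0 0 0 -1" --pt "3 0.3 0.5 0 0 0 -1" --pt "4 0.3 0.6 0 0 0 -1" --pt "5 0.3 0.6 0 0 0 -1" --pt "6 0.3 0.6 0 0 0 -1" --pt "6 0.3 0.6 0 0 0 -1"

```text
time: 21.42
position: [0.6255, 0.0615, 0.0226]
tool_rot: [0.634, 0.774, -0.0, 0.001]
ft_force: [1.5, -6.3, -2.0]
grip_width: 0.0164
```

Run:
```python
from p import *
plan((sw((-22,-33,22.6)),11.4))
b=shot("scene"); crop(b,320,195,90,90,6.6,"pics/s13.png")
```

```text
t 21.43 pos [0.6255 0.0615 0.0226] yawY 11.36 tilt [ 0.0012 -0.0021] F [ 1.5 -6.3 -2. ] w 0.0164 q6 -0.27
TCP in shoe [-21.8 -32.4  22.6]
-> [-0.2  0.6 -0. ] [ 0.04  0.13 -0.04]
```

View pics/s13.png

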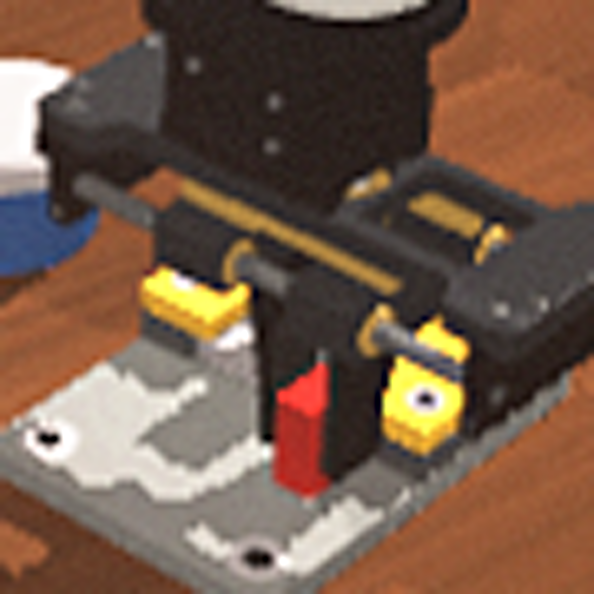

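Contact at x≈-21.8, where about -22.6 was expected for home. I'll push harder to make sure it's the head on the keeper and not a wedged key.

>>> carry_out --pt "2 0 0.3 0 0.1 0 -1" --pt "4 0 0.3 0 0.1 0 -1" --pt "6 0 0.3 0 0.1 0 -1" --pt "6 0 0.3 0 0.1 0 -1"

```text
time: 21.98
position: [0.6256, 0.0616, 0.0226]
tool_rot: [0.633, 0.774, -0.002, 0.003]
ft_force: [2.0, -18.4, -1.5]
grip_width: 0.0162
```

Run:
```python
from p import *
plan((sw((-22,-33,22.4)),11.4))
```

```text
t 21.98 pos [0.6256 0.0616 0.0226] yawY 11.47 tilt [ 0.0024 -0.008 ] F [  2.  -18.4  -1.5] w 0.0162 q6 -0.27
TCP in shoe [-21.7 -32.4  22.6]
-> [-0.3  0.6  0.2] [0.04 0.48 0.07]
```

It holds firm at 18 N with no movement, so the head is on the keeper. I'll relax, let go and lift.

>>> carry_out --pt "0.3 0 0.5 0 0.4 0 -1" --pt "0.3 0 0.8 0 0.4 0 -1" --pt "0.3 0 0.8 0 0.4 0 -1" --pt "0 0 0.3 0 0.4 0 0" --pt "0 0 0.3 0 0.4 0 0" --pt "0 0 0.3 0 0.4 0 0"

```text
time: 22.72
position: [0.6247, 0.0623, 0.0219]
tool_rot: [0.633, 0.774, -0.001, -0.0]
ft_force: [0.1, 0.2, -0.2]
grip_width: 0.0379
```

Run:
```python
from p import *
plan((sw((-22,-33,150)),11.4),((.5,-.3,.25),11.4))
```

```text
t 22.73 pos [0.6247 0.0623 0.0219] yawY 11.51 tilt [-0.0007 -0.0008] F [ 0.1  0.2 -0.2] w 0.0379 q6 -0.28
TCP in shoe [-20.8 -31.7  21.9]
-> [  -1.3    1.2 -128.1] [-0.05  0.03  0.11]
-> [-330.3 -194.7 -227.8] [-0.05  0.03  0.11]
```

>>> carry_out --pt "0 0 -40 0 0 0 0" --pt "0 0 -100 0 0 0 0" --pt "0 0 -150 0 0 0 0" --pt "-330 -195 -200 0 0 0 0" --pt "-330 -195 -200 0 0 0 0" --pt "-330 -195 -200 0 0 0 0" --pt "-330 -195 -200 0 0 0 0" --pt "-330 -195 -200 0 0 0 0"

```text
time: 23.72
position: [0.5226, -0.2316, 0.2127]
tool_rot: [0.632, 0.775, -0.0, -0.0]
ft_force: [0.9, 0.4, -0.1]
grip_width: 0.0435
```

>>> carry_out --pt "-40 -30 -20 0 0 0 0" --pt "-80 -60 -20 0 0 0 0" --pt "-80 -60 -20 0 0 0 0" --pt "-80 -60 -20 0 0 0 0"

```text
time: 24.22
position: [0.4796, -0.321, 0.2323]
tool_rot: [0.633, 0.774, 0.0, -0.001]
ft_force: [0.1, 0.5, 0.1]
grip_width: 0.0433
```

Run:
```python
from p import *
state()
b=shot("scene"); crop(b,330,190,80,75,8,"pics/s14.png"); cv2.imwrite("pics/s14f.png",b["bgr"])
a=shot("top"); crop(a,250,195,75,70,8,"pics/t14.png"); cv2.imwrite("pics/t14f.png",a["bgr"])
```

```text
t 24.23 pos [ 0.4796 -0.321   0.2323] yawY 11.51 tilt [-0.0017  0.0018] F [0.1 0.5 0.1] w 0.0433 q6 -0.98
TCP in shoe [-367.9  186.3  232.3]
```

View pics/s14.png

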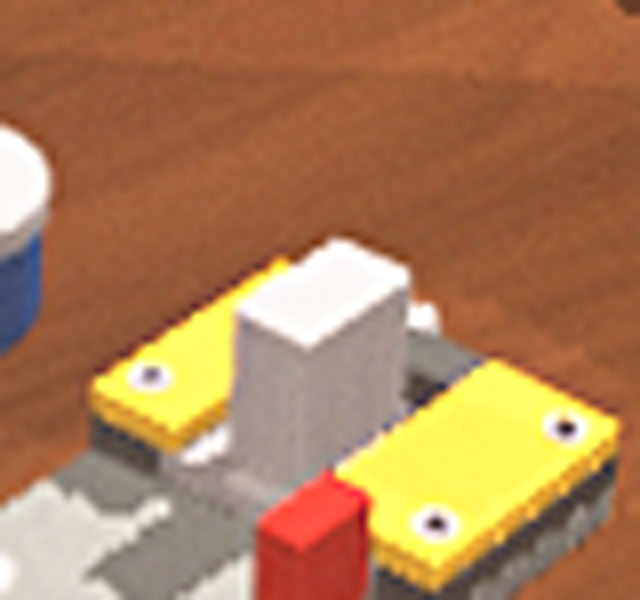

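View pics/t14.png

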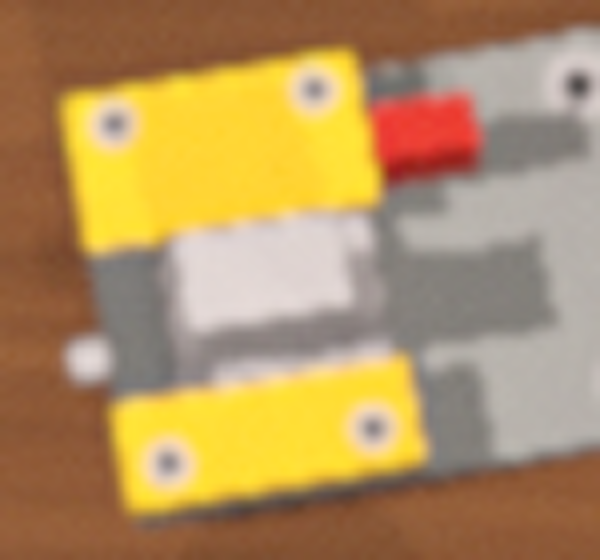

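View pics/t14f.png

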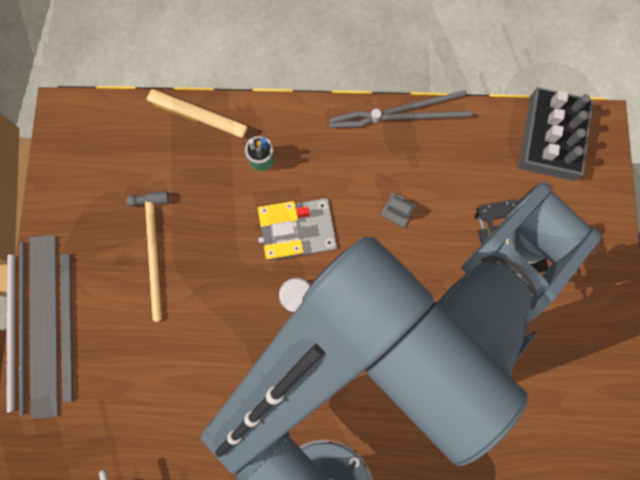

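The head is flush with the front edge of the wide keeper, at crop (378,140). The die is upright, and the tin, pot, hammer and fuller are where they were. I'll do one last numeric check of the die.

Run:
```python
from meas import *
from p import *
a=shot("top"); b=shot("scene")
f=lambda s,o:(lambda p:(np.array(p,float)+.5)/s-.5+np.array(o))
T=f(8,(250,195)); S=f(8,(330,190))
def inv(P): return R.from_euler("z",-SY,degrees=True).apply(P-SO)*1000
tp=[(175,240),(193,330),(352,300),(340,212)]; sp=[(408,272),(338,238),(236,305),(310,347)]
D=inv(np.array([tri(a,T(p),b,S(q))[0] for p,q in zip(tp,sp)])); print(np.round(D,1),D.mean(0))
for k in conts(a,"red",(285,200,40,30)): 
    r=rect(a,k,.048); print("red",r,inv(np.array([r[0][0]/1000,r[0][1]/1000,.048])))
# block top as mask blob in scene (white face), before/after
for fn in("pics/s14f.png",):
    pass
```

```text
[[56.8 -4.1 73.2]
 [56.6 21.9 73.1]
 [10.8 21.4 73.5]
 [10.1 -5.1 72. ]] [33.55914204  8.51134124 72.95102381]
red ((624.54248046875, 64.4439926147461), (18.889644622802734, 30.456432342529297), 13.132208824157715) [-18.64653289 -31.98794087  48.        ]
```

```bash
python3 -c "
from rig import robot
print(robot.hand_in(), robot.get_obs()['time'])"
```

```text
the job is handed in; nothing more can be done
the job is handed in; nothing more can be done
```

The flat die is seated home under both keepers. The taper key is in beside it with its head against the wide keeper. I let go of both and handed the job in with about 24 s of the 67 s used.

- **Die:** the last two-view measurement puts it at shoe (33.6, 8.5) mm, where home is (33, 8). Its top is at about 73 mm, against 74 mm nominal.
- **Key:** the head measures at shoe (-18.6, -32.0) mm, where home is (-19, -33). Pushed with 18 N, it did not move.
- **Bystanders:** in the last top view the dark die, tin, grease pot and hammer look where they were.

**One check failed on the way.** I first took a small force as contact with the fixed rail, but the pictures then showed the die about 2 mm short of it. I pushed it onto the rail with the key's straight face before driving the key home.

**The two cameras disagree.** Single-view positions differ by about 1 to 3 mm between the cameras, so that limits how exact these figures are.

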